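Deburr the bored hole of a lock cover plate

ROBOT

A 6-joint arm with a two-finger parallel gripper is mounted at the origin on the work surface. World frame = base frame: x ahead of the robot, y to its left, z up, the work surface at z = 0. Lengths are in m, angles in rad, forces in N, time in s.
With the tool pointing down it reaches from about 0.425 to 1.125 m from the base axis. Payload 14.9 kg.
Tool frame: the origin (TCP) lies midway between the tips of the shut fingers; the grasp point (between the pads) lies 19 mm behind it (pinch_z is the distance from the TCP to the grasp point, in m); z points along the fingers, y is the direction in which the jaws open and shut (so a half turn about z gives the same grasp; the last joint's range is limited). The gripper opens to 91 mm and grips with 3 to 60 N. Pads are 32 mm wide; open, the fingers measure 118 mm over their backs; the gripper's body (76 mm by 178 mm) begins 60 mm behind the grasp point.
Start: joints at [-1.241, 0.379, 1.734, -0, 1.028, -0.033], TCP at [0.248, -0.654, 0.214] pointing down, gripper open.
Joint ranges: [-2.77, 2.77], [-0.74, 2.19], [0, 2.66], [-1.06, 4.2], [0.31, 2.87], [-3.08, 3.08]. Speed limits (rad/s): [1.89, 1.89, 2.39, 3.14, 3.14, 3.14].

INTERFACE

Orientations are given as a rotation vector (axis times angle).
In Python, from station import move_pose, servo_line, move_joints, grip, pause, inverse_kinematics, read_state, grab_frame, calibration, IKError, finish_job, pinch_z gives the robot as it stands. Calls block until the motion is done:
- move_pose(position, orientation): joint-space move of the TCP to a pose.
- servo_line(position, v=0.15, rotation=None, f_stop=None): straight line of the TCP; rotation=None keeps the orientation; v is the mean speed in m/s. With f_stop (N) it stops when the force on the tool has changed by that much, and returns True; else False.
- move_joints(angles): joint-space move.
- grip(opening): finger opening in m; the grip force is fixed at half the most; returns when the fingers have stopped.
- pause(seconds).
- inverse_kinematics(position, orientation): joint angles nearest the present ones, or None.
- read_state(): the state.
- grab_frame(name): name is "scene" or "top"; returns (picture, depth): 384x512x3 uint8, red, green, blue; 384x512 float32, m along the optical axis (not along the pixel's ray), 0 where there is no reading.
- calibration(name): a dict with "mtx" (3x3 intrinsics, pixels), "R" (3x3) and "t" (3): a world point X has camera coordinates R X + t. Camera axes: x right, y down, z forward; pixel columns grow to the right and rows downward; lengths in m; the calibration is good to about 2 mm. A picture is of the moment at which its call begins. calibration takes no time and is no camera call.
A pose or a line that the arm cannot do raises IKError and nothing moves.
- finish_job(): hands the job in, once; it reports no verdict.
The state is a dict: "t": time; "joint_pos": joint angles; "qvel": joint speeds; "joint_torque": joint torques, N m; "eef_pos": TCP position; "orientation": TCP orientation; "ft_force": force on the tool from outside, world axes, zero at the start; "torque": the same for the moment, N m; "width": finger opening in m.
Only numpy, scipy, OpenCV 4.12 (cv2) and the standard library are available. Lean on these libraries where they do the work, as an engineer would, in place of code of your own. Each camera call takes 0.05 s, during which the arm holds its last target.

TASK

Take the square-handled deburring tool out of the bench block and put its blade down into the big bored hole of the plate in the vise. Starting at the side of the hole nearest the vise's T-bar, run the blade once clockwise (seen from above) round the hole's edge, unhurried, keeping it lightly and steadily pressed on the edge all the way and a little past where you began: about 4 N, never so light that it skips (under 1.5 N) nor so hard that it gouges (over 8 N). Then put the tool back upright in its hole in the block, fully home, and let go; do not disturb the other things.

Things in the scene. Friction and masses are not known exactly. Their poses are not given: they have to be found in the camera images.
- handle (a point): the deburring tool, by the centre of its handle: black square upright handle 22 x 22 x 80 mm, flats along this point's x and y, z up along the tool; the only square handle in the block. Below its flat foot (40 mm below this point): a conical ferrule 12 to 8 mm in diameter, 14 mm long, then the blade. About 0.11 kg; the blade does not turn or bend in the handle, but a loosely held tool pivots.
- blade_tip (a point): the rounded lower end of the deburring blade, on the tool's axis, 82 mm below the handle's centre. The blade is a straight steel rod, 5 mm in diameter, 28 mm long, with small flutes, alike on all sides: the tool need not be turned as it goes round. At the start it is hidden in the block.
- blade: the blade as a solid (5 mm rod, see blade_tip); its origin is where the tool's axis meets the handle's foot, 42 mm above the tip; axes as the handle's.
- hole (a point): centre of the bored hole, level with the plate's top face, 66 mm above the bench; 40 mm in diameter, through the plate, 40 mm free depth below it. On the edge the blade's axis is 17.5 mm from the centre. x points away from the T-bar, y along the jaws, z up: the start side is -x; clockwise goes on by +y, +x, -y. The edge is rigid: about 10 N per mm of push.
- plate: the bright steel cover plate, 96 (x) x 90 (y) x 5 mm, held flat between the jaws, standing 2 to 4 mm proud of them; it does not move. Origin under the hole's centre on the plate's underside; axes as the hole's.
- vise: grey drill-press vise, fixed to the bench: base 205 x 112 mm, jaws 108 mm wide and 62 mm high; lead screw and T-bar (110 mm long, 37 mm above the bench) at its -x end, 171 mm from the origin. Origin on the bench below the hole's centre; axes as the hole's.
- socket (a point): mouth of the tool's hole in the block, at the level of the block's top face, 70 mm above the bench; round, 17 mm in diameter and 64 mm deep. The tool stands in it with the foot of its handle on the block's top (handle's centre 40 mm above this point). x across the block, y along it towards the other tools, z up.
- block: beech bench block, 78 (x) x 176 (y) x 70 mm, fixed; three holes in a row along y: the deburring tool's at y = -55 mm, a round-handled screwdriver (27 mm thick, 85 mm above the block) at +20 mm, a centre punch (19 mm thick, 58 mm above the block) at +66 mm. Origin under its centre.
- deburrer: the whole deburring tool; its origin is the centre of the handle's foot, 40 mm below the handle's centre.
- screwdriver: round-handled screwdriver standing in the block, to be left alone; origin at the foot of its handle.
- punch: round steel centre punch standing in the block, to be left alone; origin at the foot of its thick part.
- padlock: brass padlock lying flat, body 50 x 42 x 20 mm, to be left alone; origin under its body.
- lock_case: flat steel mortise lock case with a long face plate, 90 x 230 x 22 mm, to be left alone; origin under its centre.
- cylinder_lock: brass lock cylinder, 62 mm long, 32 mm high, to be left alone; origin under its centre.
- blanks_box: cardboard box, 75 x 115 x 42 mm, to be left alone; origin under its centre.
- hole_saw: steel hole saw standing teeth up on its arbor between vise and block, 39 mm in diameter, 54 mm tall, to be left alone; origin under its centre.
- oil_can: aluminium can, 52 mm in diameter, 140 mm tall, to be left alone; origin under its centre.
Mind the look-alikes: they are no part of the job. What is shaped like the deburrer but green is not meant.

How it is judged:
By the outcome, as a careful person would: the job done as asked, in the order asked, and still so for the second after the job is handed in, with the robot touching nothing.
It also fails if it takes over 72 s, if anything falls off the work surface, if the arm or the gripper's body presses on something with over 40 N, if the wrist force passes 120 N, or if a joint passes its speed limit or range.

## Working session

There is one attempt and no reset: what is moved stays moved. The work goes in short steps, each a Python script; the robot and the scene stay as the last script left them, time stands still between calls to the robot, and variables do not carry over. Pictures are saved under pics/ and viewed, and the job is handed in when it is done.

```bash
ls; mkdir -p pics; python3 - <<'E'
from station import *
import cv2,numpy as np
for n in("scene","top"):
    p,d=grab_frame(n); cv2.imwrite(f"pics/{n}0.png",cv2.cvtColor(p,cv2.COLOR_RGB2BGR)); np.save(f"{n}0.npy",d)
    c=calibration(n);print(n,c)
s=read_state();print(s,pinch_z)
E
```

```text
pics
scene {'mtx': array([[376.30156909,   0.        , 251.83641637],
       [  0.        , 376.30156909, 184.00034754],
       [  0.        ,   0.        ,   1.        ]]), 'R': array([[-0.36664271,  0.93021714, -0.01640715],
       [ 0.62381537,  0.23271515, -0.74612201],
       [-0.69023729, -0.28379523, -0.66560706]]), 't': array([ 0.27351964, -0.27683482,  1.48301256])}
top {'mtx': array([[474.29992565,   0.        , 260.88075324],
       [  0.        , 474.29992565, 193.42541875],
       [  0.        ,   0.        ,   1.        ]]), 'R': array([[ 0.0110674 , -0.99991772,  0.00648615],
       [-0.99744845, -0.01149712, -0.07045847],
       [ 0.07052724, -0.00568981, -0.99749363]]), 't': array([-0.0780319 ,  0.56032442,  1.62235606])}
{'t': 0.1, 'joint_pos': array([-1.24130906e+00,  3.79350884e-01,  1.73471733e+00, -5.83767588e-05,
        1.02849734e+00, -3.32813751e-02]), 'qvel': array([ 0.0005146 , -0.00255594, -0.00079586, -0.00010032,  0.00045834,
       -0.00107255]), 'joint_torque': array([ 1.97665882e-03, -7.65034747e+01, -4.35290194e+01,  6.52814610e-02,
        3.98718996e-02, -2.70119602e-05]), 'eef_pos': array([ 0.24828497, -0.6541109 ,  0.21336001]), 'orientation': array([-3.08910680e+00, -5.66590474e-01,  3.03075228e-04]), 'ft_force': array([-0.55968495,  0.15859731,  0.22984313]), 'torque': array([0.02475187, 0.05012341, 0.00555976]), 'width': 0.09135231940481227} 0.0188
```

View pics/scene0.png

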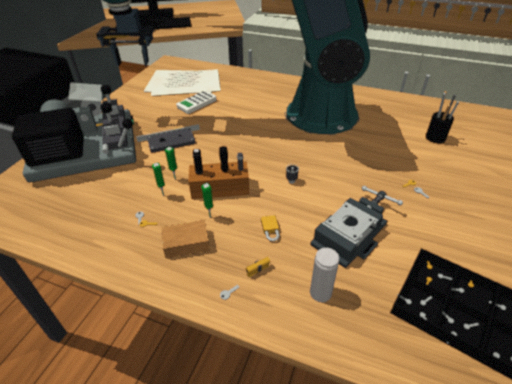

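View pics/top0.png

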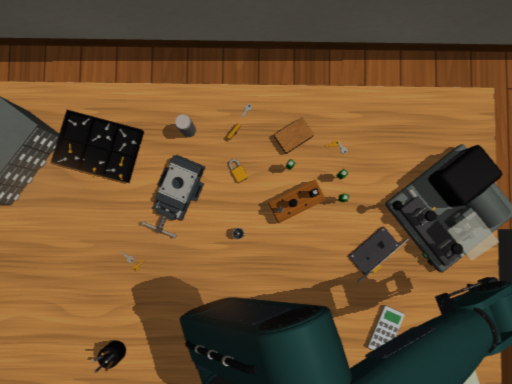

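```bash
python3 - <<'E'
import cv2,numpy as np
t=cv2.imread("pics/top0.png");s=cv2.imread("pics/scene0.png")
f=lambda i,x,y,w,h:cv2.resize(i[y:y+h,x:x+w],(400,300),interpolation=cv2.INTER_CUBIC)
cv2.imwrite("pics/crops0.png",np.vstack([np.hstack([f(t,255,170,80,60),f(t,135,140,80,60)]),np.hstack([f(s,180,140,80,60),f(s,300,185,100,75)])]))
E
```

```text
(no output)
```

View pics/crops0.png

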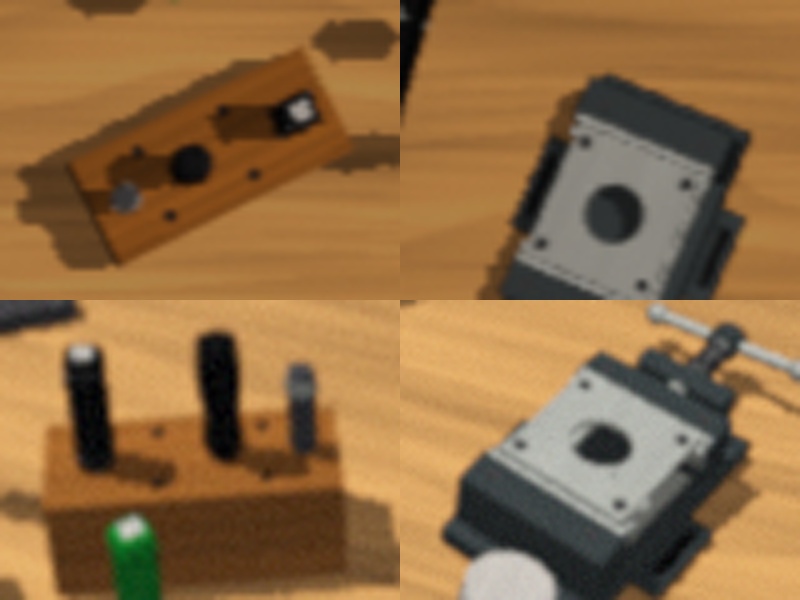

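```bash
cat > vis.py <<'E'
import cv2,numpy as np
from station import calibration
def ray(n,uv,z):
    c=calibration(n);R,t=c["R"],c["t"];C=-R.T@t
    uv=np.atleast_2d(uv).astype(float)
    d=np.c_[uv,np.ones(len(uv))]@np.linalg.inv(c["mtx"]).T@R
    return C+d*((z-C[2])/d[:,2])[:,None]
def cloud(n,d):
    c=calibration(n);v,u=np.mgrid[:384,:512]
    P=np.stack([u,v,np.ones_like(u)],-1)@np.linalg.inv(c["mtx"]).T*d[...,None]
    return (P-c["t"])@c["R"]
def proj(n,X):
    c=calibration(n);p=(np.atleast_2d(X)@c["R"].T+c["t"])@c["mtx"].T
    return p[:,:2]/p[:,2:]
E
python3 - <<'E'
from vis import *
for n,boxes in (("top",dict(block=(262,172,330,228),vise=(140,145,212,242))),("scene",dict(block=(180,140,260,205),vise=(300,185,410,265)))):
    d=np.load(n+"0.npy");im=cv2.imread(f"pics/{n}0.png").astype(int);P=cloud(n,d)
    for k,(a,b,c,e) in boxes.items():
        Q=P[b:e,a:c].reshape(-1,3);C=im[b:e,a:c].reshape(-1,3)
        h=np.histogram(Q[:,2],bins=np.arange(-.02,.18,.01));print(n,k,h[0])
        zt=.07 if k=="block" else .066
        m=(abs(Q[:,2]-zt)<.006)
        if k=="vise": m&=C.min(1)>110
        r=cv2.minAreaRect(Q[m,:2].astype(np.float32)*1000);print(m.sum(),np.median(Q[m],0),r)
        if k=="block":
            m=(Q[:,2]>.09);print("tall");
            from scipy.cluster.hierarchy import fcluster,linkage
            T=Q[m];l=fcluster(linkage(T[:,:2]),.015,'distance')
            for i in set(l):
                q=T[l==i];
                if len(q)>3:print(len(q),q.mean(0),q.max(0),q.min(0))
        else:
            # hole: dark pixels near center
            pass
# hole by thresholding
for n,c0 in(("top",(177.6,182.6)),("scene",(350,221))):
    g=cv2.imread(f"pics/{n}0.png",0);G=cv2.resize(g,None,fx=8,fy=8,interpolation=cv2.INTER_CUBIC)
    x,y=int(c0[0]*8),int(c0[1]*8)
    for th in (110,125,140):
        b=(G<th).astype(np.uint8);k,l,s,_=cv2.connectedComponentsWithStats(b)
        i=l[y,x];
        cs,_=cv2.findContours((l==i).astype(np.uint8),cv2.RETR_EXTERNAL,cv2.CHAIN_APPROX_NONE)
        if i==0: print("miss");continue
        uv=(cs[0][:,0,:]+.5)/8-.5
        X=ray(n,uv,.066)[:,:2].astype(np.float32)
        print(n,th,s[i][:4]/8,cv2.fitEllipse(X*1000))
E
```

```text
top block [  10 1237 1298   26    0    0    9    1  520  540    4    7    2    5
   21   18   37   55    3]
950 [ 0.53378363 -0.19293089  0.07008989] ((534.5365600585938, -190.87542724609375), (78.21636962890625, 174.97711181640625), 26.98468017578125)
tall
15 [ 0.44533804 -0.06235247  1.65827555] [ 0.44533804 -0.06235247  1.65827555] [ 0.44533804 -0.06235247  1.65827555]
64 [ 0.55787189 -0.23935332  0.14015242] [ 0.57174375 -0.22840482  0.16238967] [ 0.54592611 -0.25407768  0.09041966]
55 [ 0.52429821 -0.17216583  0.14997643] [ 0.53517166 -0.16167972  0.16043728] [ 0.51342916 -0.1833431   0.09066559]
29 [ 0.50300797 -0.13154335  0.12610871] [ 0.51058435 -0.12355152  0.13697397] [ 0.4943078  -0.14021574  0.09178744]
top vise [  19 2230 2403  413  176   84  299  290  955   87    0    0    0    0
    0    0    0    0    0]
589 [0.5902645  0.20946095 0.06562557] ((591.7850341796875, 209.64840698242188), (92.78084564208984, 107.18294525146484), 68.10786437988281)
scene block [   0 2291  573  172  119  131  122  146  814  190   90   87   83  101
   93   54   71   33    0]
902 [ 0.5449436 
[... 1109 characters left out ...]
p 125 [171.    176.375  13.625  13.   ] ((592.068115234375, 210.2711944580078), (44.06513595581055, 45.13780212402344), 1.9791678190231323)
top 140 [  0.   0. 512. 384.] ((589.4229736328125, -59.451480865478516), (1511.1737060546875, 2078.0087890625), 0.5425626039505005)
scene 110 [343.75  215.875  14.125  10.375] ((594.4483032226562, 214.4248046875), (32.40205764770508, 37.41659164428711), 68.81466674804688)
scene 125 [343.5   215.625  14.625  10.875] ((594.2764282226562, 214.28533935546875), (34.03691482543945, 39.12297058105469), 71.4492416381836)
scene 140 [343.125 215.375  15.25   11.25 ] ((593.9864501953125, 213.9488067626953), (36.19551467895508, 40.79572677612305), 77.58096313476562)
```

```bash
cat > geo.py <<'E'
import numpy as np
from scipy.spatial.transform import Rotation as Rn
a=np.deg2rad(27.0)
bx=np.array([np.cos(a),np.sin(a),0]);by=np.array([-np.sin(a),np.cos(a),0])
def ori(s=1):
    y=s*bx;z=np.array([0,0,-1.]);x=np.cross(y,z)
    return Rn.from_matrix(np.c_[x,y,z]).as_rotvec()
E
python3 - <<'E'
from vis import *;from geo import *
from station import inverse_kinematics as ik
H=np.array([.5922,.2102])
tb=ray("top",[[140,223.5],[174,236.5],[157,229.5]],.037);print(tb, np.degrees(np.arctan2(*(H-tb[2,:2])[::-1])),np.linalg.norm(H-tb[2,:2]))
print("bar dir",np.degrees(np.arctan2(*(tb[0]-tb[1])[1::-1])))
for s in(1,-1):
    for p in([.5595,-.2399,.2],[.5595,-.2399,.076],[.592,.21,.1]): print(s,ik(p,ori(s)))
g=cv2.imread("pics/top0.png")
x0,y0=302,180
S=20
c=cv2.resize(g[y0:y0+25,x0:x0+25],None,fx=S,fy=S,interpolation=cv2.INTER_NEAREST)
c=np.clip(c.astype(int)*2,0,255).astype(np.uint8)
for z,col in((.150,(0,255,0)),(.07,(0,0,255))):
    o=np.array([.5595,-.2399,z]);q=[o+.011*(i*bx+j*by) for i,j in((1,1),(1,-1),(-1,-1),(-1,1))]
    uv=(proj("top",q)-[x0,y0]+.5)*S
    cv2.polylines(c,[uv.astype(int).reshape(-1,1,2)],1,col,1)
d=cv2.imread("pics/scene0.png");x0,y0=185,140
e=cv2.resize(d[y0:y0+50,x0:x0+30],None,fx=10,fy=10,interpolation=cv2.INTER_NEAREST)
for z,col in((.150,(0,255,0)),(.07,(0,0,255))):
    o=np.array([.5595,-.2399,z]);q=[o+.011*(i*bx+j*by) for i,j in((1,1),(1,-1),(-1,-1),(-1,1))]
    uv=(proj("scene",q)-[x0,y0]+.5)*10
    cv2.polylines(e,[uv.astype(int).reshape(-1,1,2)],1,col,1)
cv2.imwrite("pics/h0.png",np.hstack([c,e]))
E
```

```text
[[0.45254292 0.33895697 0.037     ]
 [0.40971235 0.22223972 0.037     ]
 [0.43280846 0.28060068 0.037     ]] -23.830275458444753 0.1742467149875681
bar dir 69.8488818852041
1 [-4.43348036e-01  2.55135789e-01  1.93080628e+00 -4.44089210e-16
  9.55650589e-01 -9.14586934e-01]
1 [-4.43348036e-01  4.32817331e-01  1.96737140e+00 -4.44089210e-16
  7.41403927e-01 -9.14586934e-01]
1 [ 3.03780199e-01  4.21051141e-01  1.92448548e+00 -4.44089210e-16
  7.96056031e-01 -1.67458699e-01]
-1 [-4.43348036e-01  2.55135789e-01  1.93080628e+00 -4.44089210e-16
  9.55650589e-01  2.22700572e+00]
-1 [-4.43348036e-01  4.32817331e-01  1.96737140e+00 -4.44089210e-16
  7.41403927e-01  2.22700572e+00]
-1 [ 3.03780199e-01  4.21051141e-01  1.92448548e+00 -4.44089210e-16
  7.96056031e-01  2.97413395e+00]
```

View pics/h0.png

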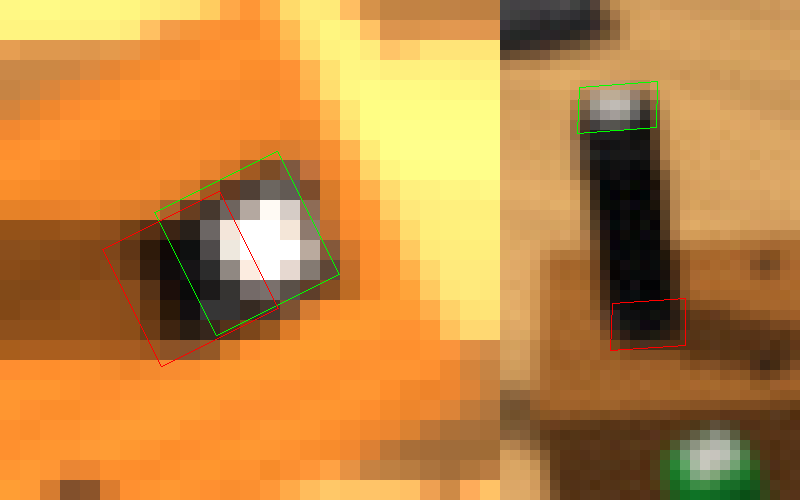

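```bash
python3 - <<'E'
from vis import *
P=cloud("top",np.load("top0.npy"))
for uv in((390,205),(408,212),(430,190),(475,170),(450,225),(455,250),(375,250)):print(uv,P[uv[1],uv[0]].round(3))
m=(P[...,1]<-.33)&(P[...,1]>-1)&(P[...,0]>.2)&(P[...,0]<.9)
Q=P[m];Q=Q[Q[:,2]<.6];print(Q[:,2].max(), Q[Q[:,2]>.1][:,:2].min(0),Q[Q[:,2]>.1][:,:2].max(0))
E
python3 - <<'E'
from station import *;from geo import *
s=read_state();p=s["eef_pos"].copy();p[2]=.30
servo_line(p,v=.25)
move_pose([.5585,-.2415,.30],ori())
s=read_state();print(s["t"],s["eef_pos"],s["joint_pos"].round(3))
servo_line([.5585,-.2415,.19],v=.15)
s=read_state();print(s["t"],s["eef_pos"])
F=[]
for i in range(20):
    pause(.02);F.append(read_state()["ft_force"])
F=np.array(F);print(F.mean(0),F.std(0))
# timing of short lines
p=np.array([.5585,-.2415,.19])
for k in range(3):
    p=p+[0.0015,0,0];t0=read_state()["t"];servo_line(p,v=.01);s=read_state();print(s["t"]-t0,s["eef_pos"]-p,s["ft_force"])
for k in range(3):
    p=p+[-0.0015,0,0];t0=read_state()["t"];servo_line(p,v=.03);s=read_state();print(s["t"]-t0,s["eef_pos"]-p,s["ft_force"])
import cv2
a,_=grab_frame("top");cv2.imwrite("pics/top1.png",cv2.cvtColor(a[120:300,200:440],cv2.COLOR_RGB2BGR).repeat(3,0).repeat(3,1))
a,_=grab_frame("scene");cv2.imwrite("pics/scene1.png",cv2.cvtColor(a[60:240,120:320],cv2.COLOR_RGB2BGR).repeat(3,0).repeat(3,1))
E
```

```text
(390, 205) [ 0.524 -0.509  0.058]
(408, 212) [ 0.5   -0.558  0.094]
(430, 190) [ 0.577 -0.647  0.051]
(475, 170) [ 0.631 -0.741  0.184]
(450, 225) [ 0.459 -0.698  0.089]
(455, 250) [ 0.381 -0.673  0.186]
(375, 250) [ 0.371 -0.466  0.022]
0.5999789223798577 [ 0.20001246 -0.87355583] [ 0.71300676 -0.3302218 ]
2.4583 [ 0.55831931 -0.24223177  0.29995156] [-0.448  0.144  1.866 -0.     1.131 -0.917]
3.3417 [ 0.55896674 -0.24183485  0.19084761]
[ 0.04190021 -0.08741953  0.23249059] [0.59459629 0.50277401 0.38939447]
0.30000000000000027 [1.07158040e-04 3.47743834e-06 4.43364327e-05] [ 0.01571187 -0.3192304   0.66625685]
0.30000000000000027 [ 4.01363258e-05  1.38495557e-05 -4.37056852e-05] [ 0.36393072 -0.54561438 -0.45783743]
0.2999999999999998 [7.21438466e-05 6.92966701e-06 7.56147882e-06] [-0.28583394  0.47955404 -0.15517296]
0.25 [-1.07131566e-04  1.18553692e-05  1.37420701e-05] [-0.02728416  0.2726945  -0.09407207]
0.25 [-1.00851691e-04 -1.52206348e-05  1.47771077e-05] [ 0.11304475 -0.12467632 -0.22644419]
0.25 [-5.53333065e-05  5.98919588e-06  2.57283534e-05] [0.1623272  0.91743421 0.01951728]
```

View pics/top1.png

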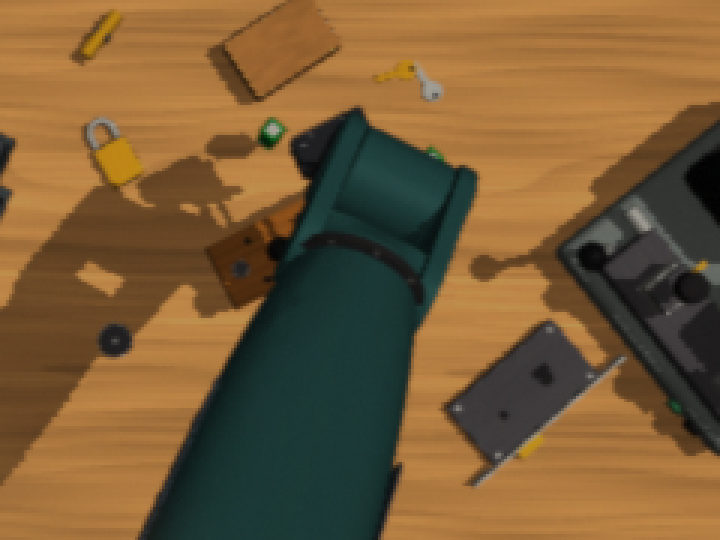

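View pics/scene1.png

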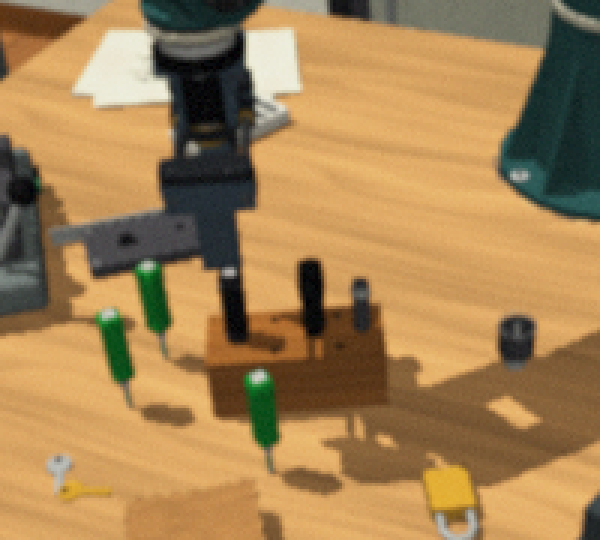

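```bash
python3 - <<'E'
from vis import *;from geo import *
P=cloud("top",np.load("top0.npy"))
im=cv2.imread("pics/top0.png").astype(int)
m=(im[...,1]>im[...,2]+30)&(im[...,1]>im[...,0]+10)
k,l,s,c=cv2.connectedComponentsWithStats(m.astype(np.uint8))
for i in range(1,k):
    if s[i,4]>8 and 250<c[i][0]<360 and c[i][1]<260:
        q=P[l==i];o=np.median(q,0);v=o-[.5585,-.2415,0];print(c[i],o,q[:,2].max(),"jaw",v@bx,"cross",v@by)
E
```

```text
[290.27272727 163.86363636] [ 0.65135241 -0.16534063  0.12083162] 0.1327287349087307 jaw 0.11730773213404974 cross 0.025704380174503737
[342.61538462 173.34615385] [ 0.62122451 -0.33498041  0.12149404] 1.658275554606881 jaw 0.013448734125839877 cross -0.1117679881035198
[343.69230769 197.15384615] [ 0.54386466 -0.33906193  0.12032552] 0.12671712745532124 jaw -0.05733236999421069 cross -0.08028401320616092
```

```bash
python3 - <<'E'
from station import *;from geo import *
import cv2
print(servo_line([.5585,-.2415,.0765],v=.08,f_stop=10))
s=read_state();print(s["t"],s["eef_pos"],s["ft_force"])
grip(0.02)
s=read_state();print(s["t"],s["eef_pos"],s["ft_force"],s["torque"],s["width"])
np.save("grasp.npy",s["eef_pos"])
F=[]
for i in range(20):F.append(read_state()["ft_force"]) 
print(read_state()["t"]-s["t"],np.std(F,0),np.mean(F,0))
a,_=grab_frame("scene");cv2.imwrite("pics/scene2.png",cv2.cvtColor(a[90:210,160:300],cv2.COLOR_RGB2BGR).repeat(5,0).repeat(5,1))
E
```

```text
False
6.9917 [ 0.55880452 -0.24161991  0.07698961] [ 0.39114647 -0.99447331  0.10049306]
8.05 [ 0.55851358 -0.24147265  0.07648754] [ 0.73879966 -0.02969169 -0.44125371] [ 0.06335634 -0.15473768 -0.00269754] 0.021874969813143772
0.0 [2.22044605e-16 1.04083409e-17 1.11022302e-16] [ 0.73879966 -0.02969169 -0.44125371]
```

View pics/scene2.png

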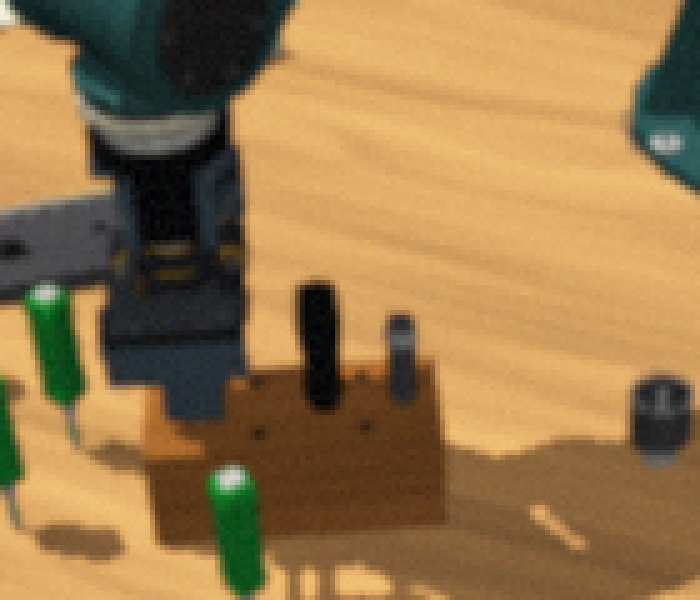

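```bash
python3 - <<'E'
from station import *;from geo import *
import cv2
servo_line([.5585,-.2415,.25],v=.15)
s=read_state();print(s["t"],s["ft_force"],s["width"])
move_pose([.5922,.2102,.25],ori())
servo_line([.5922,.2102,.135],v=.12)
s=read_state();print(s["t"],s["eef_pos"],s["width"],s["joint_pos"].round(3))
a,_=grab_frame("scene");cv2.imwrite("pics/scene3.png",cv2.cvtColor(a[130:270,280:420],cv2.COLOR_RGB2BGR).repeat(4,0).repeat(4,1))
F=[]
for i in range(25):
    pause(.02);F.append(np.r_[read_state()["ft_force"],read_state()["torque"]])
print(np.mean(F,0).round(3))
E
```

```text
9.4083 [-0.00841294 -0.38299512 -1.6764392 ] 0.022068425354409924
12.175 [0.59268711 0.21035058 0.13576523] 0.02211986085208518 [ 0.304  0.37   1.915  0.     0.855 -0.167]
[ 0.018  0.096 -0.84   0.01  -0.12  -0.005]
```

View pics/scene3.png

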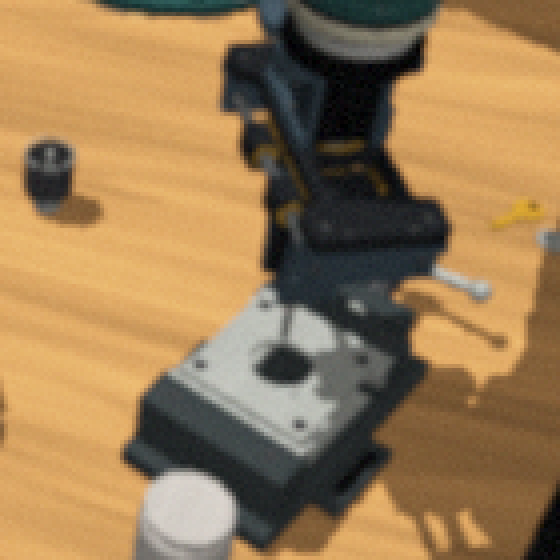

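```bash
python3 - <<'E'
from vis import *
print(proj("scene",[[.5922,.2102,.0865],[.5922,.2102,.066],[.6,.2102,.0865],[.5922,.218,.0865]]))
g=cv2.imread("pics/scene3.png")[::4,::4]
c=g[65:105,45:100];cv2.imwrite("pics/z3.png",cv2.resize(c,None,fx=12,fy=12,interpolation=cv2.INTER_NEAREST))
E
```

```text
[[350.33527155 214.26324379]
 [349.08104161 219.76746699]
 [349.76168467 216.35849095]
 [353.42317501 215.04878553]]
```

View pics/z3.png

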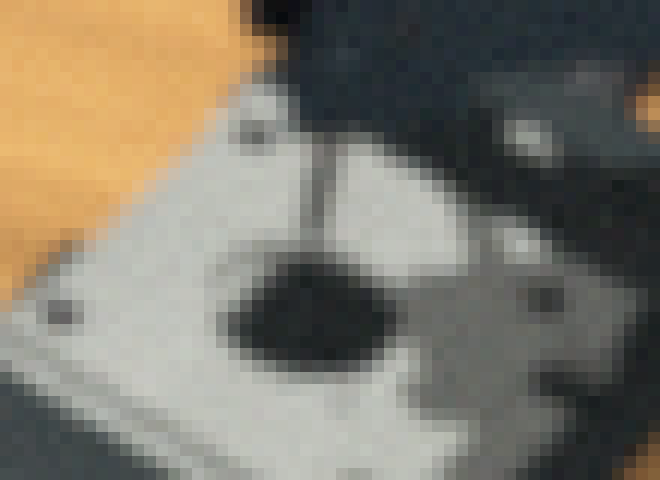

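```bash
cat >> geo.py <<'E'
b=np.deg2rad(-22.2)
hx=np.array([np.cos(b),np.sin(b),0]);hy=np.array([-np.sin(b),np.cos(b),0])
C0=np.array([.593,.2122,.0965])
def favg(n):
    from station import pause,read_state
    F=[]
    for i in range(n):
        pause(1/120);s=read_state();F.append(np.r_[s["ft_force"],s["torque"],s["eef_pos"]])
    F=np.array(F);return F.mean(0),F.std(0)
E
python3 - <<'E'
from station import *;from geo import *
p=C0.copy();p[2]=.135;servo_line(p,v=.03)
print(servo_line(C0,v=.05,f_stop=5))
m,s=favg(40);np.save("base.npy",m);print(m.round(3),s.round(3))
p=C0-.013*hx;servo_line(p,v=.04)
m2,s2=favg(30);print(m2.round(3))
q=C0-.0225*hx
print(servo_line(q,v=.006,f_stop=3))
m3,s=favg(20);print((m3-m).round(3),"contact at",(m3[6:]-C0)@hx,(m3[6:]-C0)@hy,m3[6:],read_state()["t"])
E
```

```text
False
[-0.044  0.029 -1.07   0.016 -0.118  0.003  0.593  0.212  0.097] [0.474 0.407 0.523 0.03  0.034 0.032 0.    0.    0.   ]
[-0.139 -0.129 -0.969  0.011 -0.128  0.001  0.581  0.217  0.097]
True
[ 3.132e+00 -7.560e-01  1.786e+00 -1.850e-01 -6.800e-01 -1.000e-02
 -1.700e-02  7.000e-03 -1.000e-03] contact at -0.018675075384436392 -3.675191422512769e-05 [0.57569541 0.21922218 0.0962717 ] 16.025
```

```bash
cat > ring.py <<'E'
from station import *;from geo import *
base=np.load("base.npy")[:3]
FT=3.8;k=7.0;R0=17.5
# states in mm, frame (hx,hy) about C0: cx,cy,dr
x=np.array([-0.7,0.,0.]);P=np.diag([.5,2.0,.15])**2
Q=np.diag([.02,.02,.02])**2
def pos(): 
    d=(read_state()["eef_pos"]-C0)*1e3;return np.array([d@hx,d@hy])
def update(p,F):
    global x,P
    d=p-x[:2];n=np.linalg.norm(d)
    if F<0.4: sig=.3
    else: sig=.06
    H=np.array([-d[0]/n,-d[1]/n,-1.]);h=n-R0-x[2]
    S=H@P@H+sig**2;K=P@H/S
    x=x+K*(F/k-h);P=P-np.outer(K,H@P)+Q
m,_=favg(10);f=m[:3]-base
d=(m[6:]-C0)*1e3;p=np.array([d@hx,d@hy]);cmd=p.copy()
u=(p-x[:2])/np.linalg.norm(p-x[:2]);n3=-(u[0]*hx+u[1]*hy)
update(p,f@n3)
phi0=np.arctan2(p[1]-x[1],-(p[0]-x[0]));phi=phi0;step=1.5/R0
log=[]
phis=0
while phis<np.deg2rad(388):
    phis+=step;phi=phi0+phis
    u=np.array([-np.cos(phi),np.sin(phi)])
    r=R0+x[2]+FT/k
    t=x[:2]+u*r
    # limit radial jump vs last
    g=C0+(t[0]*hx+t[1]*hy)*1e-3
    servo_line(g,v=.01)
    m,_=favg(7);f=m[:3]-base
    d=(m[6:]-C0)*1e3;p=np.array([d@hx,d@hy])
    u=(p-x[:2])/np.linalg.norm(p-x[:2]);n3=-(u[0]*hx+u[1]*hy);tv=np.cross([0,0,1.],n3)
    F=f@n3;update(p,F)
    log.append(np.r_[np.degrees(phi),F,f@tv,f[2],x,read_state()["t"]])
    if F>7 or F<1: print("!!",log[-1].round(2))
log=np.array(log);np.save("log.npy",log)
np.set_printoptions(suppress=True,linewidth=120)
print(log[::3].round(2));print("F",log[:,1].min(),log[:,1].max(),log[:,1].mean(),read_state()["width"])
E
python3 ring.py
```

```text
[[  4.68   4.95  -1.74  -0.49  -0.65  -1.57  -0.01  16.51]
 [ 19.41   3.55  -1.74  -0.43  -0.58   0.55  -0.01  17.76]
 [ 34.15   4.79  -2.    -1.    -0.64   0.12  -0.03  18.81]
 [ 48.88   3.79  -1.15  -0.91  -0.62   0.17  -0.02  19.89]
 [ 63.61   3.69  -1.49  -0.53  -0.65   0.13  -0.04  20.98]
 [ 78.35   3.98  -0.87  -0.62  -0.7    0.1   -0.08  22.07]
 [ 93.08   3.83  -1.04  -0.4   -0.76   0.1   -0.13  23.14]
 [107.81   3.82  -0.85  -0.46  -0.77   0.1   -0.14  24.22]
 [122.55   4.47  -1.01  -0.2   -0.84   0.14  -0.21  25.29]
 [137.28   3.96  -1.24   0.1   -0.84   0.15  -0.22  26.38]
 [152.01   3.95  -0.52   0.33  -0.85   0.15  -0.22  27.45]
 [166.75   4.12  -1.46   0.37  -0.86   0.17  -0.24  28.52]
 [181.48   3.51  -0.7    0.39  -0.85   0.15  -0.22  29.6 ]
 [196.21   4.01  -1.5    0.47  -0.86   0.18  -0.25  30.68]
 [210.95   3.87  -1.21   0.71  -0.86   0.16  -0.23  31.77]
 [225.68   4.41  -1.82   0.59  -0.85   0.2   -0.26  32.84]
 [240.41   3.75  -1.14   0.8   -0.85   0.18  -0.25  33.92]
 [255.14   3.78  -1.3    0.27  -0.85   0.18  -0.25  35.  ]
 [269.88   3.55  -1.35   0.71  -0.85   0.19  -0.25  36.08]
 [284.61   4.31  -0.96  -0.18  -0.82   0.2   -0.27  37.16]
 [299.34   4.14  -0.97  -0.04  -0.83   0.19  -0.27  38.23]
 [314.08   4.02  -1.1   -0.08  -0.83   0.19  -0.26  39.32]
 [328.81   3.65  -0.6    0.07  -0.85   0.2   -0.25  40.39]
 [343.54   4.13  -0.77  -0.12  -0.85   0.2   -0.25  41.47]
 [358.28   4.23  -1.44  -0.66  -0.84   0.19  -0.26  42.54]
 [373.01   3.53  -1.13  -0.79  -0.86   0.23  -0.23  43.62]
 [387.74   3.81  -1.1   -1.14  -0.85   0.22  -0.24  44.7 ]]
F 1.913736145003941 4.945175043076452 3.960071817911461 0.02185621323651946
```

```bash
python3 - <<'E'
from station import *;from geo import *
import cv2
c=C0+(-.85*hx+.2*hy)*1e-3
servo_line(c,v=.03)
m,_=favg(15);print((m-np.load("base.npy")).round(2))
c[2]=.25;servo_line(c,v=.15)
g=np.load("grasp.npy")
move_pose([.5585,-.2415,.25],ori())
servo_line([.5585,-.2415,.185],v=.15)
s=read_state();print(s["t"],s["eef_pos"],s["width"])
a,_=grab_frame("scene");cv2.imwrite("pics/scene4.png",cv2.cvtColor(a[90:210,160:300],cv2.COLOR_RGB2BGR).repeat(5,0).repeat(5,1))
E
```

```text
[ 0.12 -0.06  0.05 -0.01 -0.01  0.   -0.    0.   -0.  ]
49.35 [ 0.558919   -0.2413235   0.18544343] 0.021809942609521935
```

View pics/scene4.png

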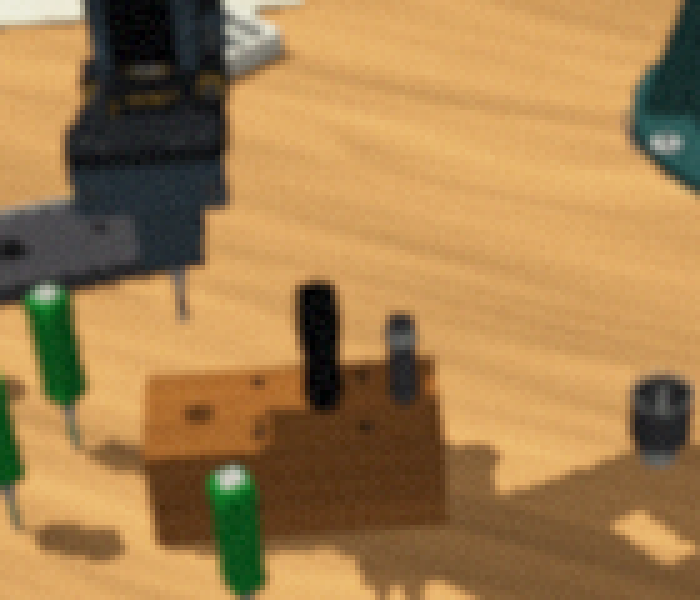

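```bash
python3 - <<'E'
from vis import *
a=proj("scene",[[.5587,-.2415,.186-.0485],[.5587,-.2415,.186-.0205],[.5587,-.2415,.07]]);print((a-[160,90])*5)
E
python3 - <<'E'
from station import *;from geo import *
print(servo_line([.5585,-.2415,.1],v=.08,f_stop=6));s=read_state();print(s["t"],s["eef_pos"],s["ft_force"])
E
```

```text
[[182.09018739 317.46675935]
 [176.38003393 277.54259633]
 [195.07399984 408.24677937]]
False
50.6083 [ 0.55886499 -0.24167008  0.10053384] [ 0.64283931 -0.09293944 -0.65977614]
```

```bash
python3 - <<'E'
from station import *;from geo import *
print(servo_line([.5585,-.2415,.0755],v=.03,f_stop=5));s=read_state();print(s["t"],s["eef_pos"],s["ft_force"])
m,_=favg(20);print(m.round(3))
grip(.05)
s=read_state();print(s["t"],s["width"],s["ft_force"])
E
```

```text
True
51.35 [ 0.55821341 -0.24140645  0.07644852] [-0.83815596  0.58371538  7.54870392]
[-1.049  0.562  6.762  0.082  0.104 -0.007  0.558 -0.241  0.076]
52.125 0.04984542226652904 [0.1626149  0.20184366 0.59542865]
```

```bash
python3 - <<'E'
from station import *;from geo import *
import cv2
grip(.088)
servo_line([.5585,-.2415,.25],v=.15)
s=read_state();j=s["joint_pos"].copy();j[0]=-.85;print(s["t"])
p,d=grab_frame("scene")
servo_line([.5,-.2,.34],v=.2)
move_joints(np.array([-1.1,*read_state()["joint_pos"][1:]]))
for n in("scene","top"):
    p,d=grab_frame(n);cv2.imwrite(f"pics/{n}5.png",cv2.cvtColor(p,cv2.COLOR_RGB2BGR));np.save(f"{n}5.npy",d)
print(read_state()["t"])
t=cv2.imread("pics/top5.png");t0=cv2.imread("pics/top0.png");s=cv2.imread("pics/scene5.png");s0=cv2.imread("pics/scene0.png")
f=lambda i,x,y,w,h:cv2.resize(i[y:y+h,x:x+w],(400,300),interpolation=cv2.INTER_CUBIC)
cv2.imwrite("pics/crops5.png",np.vstack([np.hstack([f(t0,255,170,80,60),f(t,255,170,80,60)]),np.hstack([f(s0,180,140,80,60),f(s,180,140,80,60)])]))
E
```

```text
54.1667
56.3833
```

View pics/crops5.png

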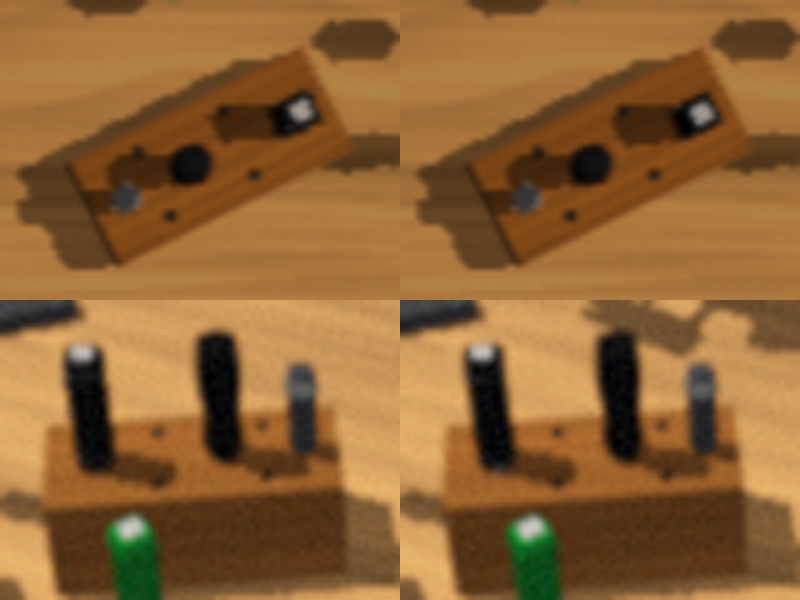

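View pics/scene5.png

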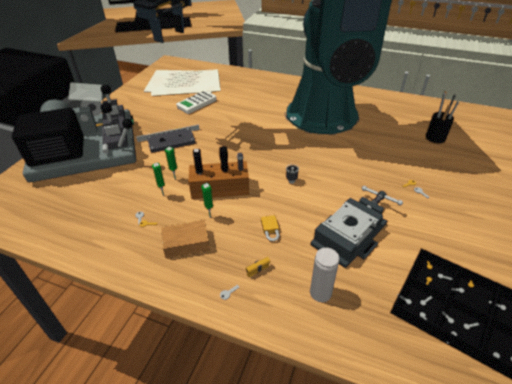

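```bash
python3 - <<'E'
import cv2,numpy as np
a=[cv2.resize(np.clip(cv2.imread(f"pics/scene{i}.png")[142:182,186:211].astype(int)*2,0,255).astype(np.uint8),None,fx=14,fy=14,interpolation=cv2.INTER_NEAREST) for i in(0,5)]
cv2.imwrite("pics/z5.png",np.hstack(a))
from vis import *
for n in("top0","top5"):
    P=cloud("top",np.load(n+".npy"))[188:196,310:319].reshape(-1,3);im=cv2.imread(f"pics/{n}.png")[188:196,310:319].reshape(-1,3)
    m=im.min(1)>120;print(m.sum(),np.median(P[m],0),P[m].mean(0))
E
```

```text
7 [ 0.5586537  -0.24336566  0.15071025] [ 0.55984237 -0.24304791  0.15071756]
6 [ 0.55852414 -0.24365931  0.15007754] [ 0.55789661 -0.24395628  0.1514141 ]
```

View pics/z5.png

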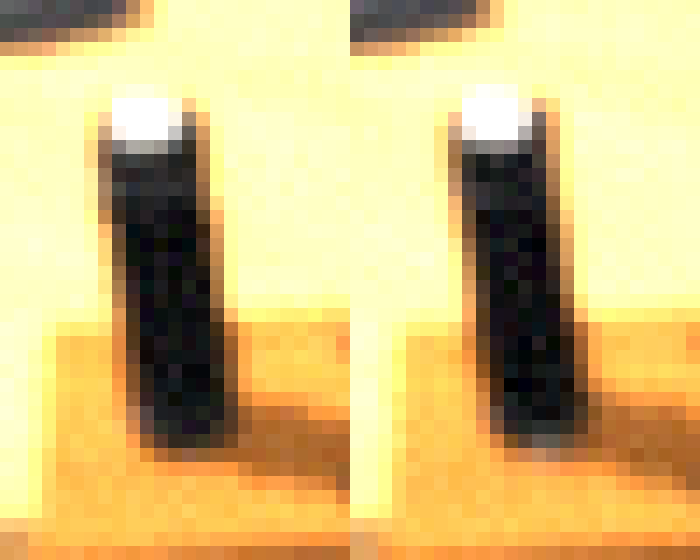

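```bash
python3 - <<'E'
from station import *
from vis import *
fr=[grab_frame("scene") for i in range(8)]
A=np.mean([f[0] for f in fr],0)[...,::-1];D=np.median([f[1] for f in fr],0)
td=[grab_frame("top") for i in range(4)];T=np.median([f[1] for f in td],0)
B=cv2.imread("pics/scene0.png").astype(float);D0=np.load("scene0.npy")
np.set_printoptions(linewidth=160)
print("gray cols after/before at rows 144..152 & 170..178")
for r in list(range(144,152))+list(range(169,178)):
    print(r,A[r,192:204].mean(-1).astype(int),B[r,192:204].mean(-1).astype(int))
P=cloud("top",T);P0=cloud("top",np.load("top0.npy"))
print((P[188:197,309:320,2]*1000).astype(int));print((P0[188:197,309:320,2]*1000).astype(int))
a=[cv2.resize(np.clip(i[142:182,186:211]*2,0,255).astype(np.uint8),None,fx=14,fy=14,interpolation=cv2.INTER_NEAREST) for i in(B,A)]
cv2.imwrite("pics/z6.png",np.hstack(a));print(read_state()["t"])
E
```

```text
gray cols after/before at rows 144..152 & 170..178
144 [ 76  86 104 119 127 146 156 158 157 158 159 160] [ 75  85 107 121 128 145 157 154 157 159 157 158]
145 [123 129 139 146 149 150 153 153 152 154 154 155] [123 127 139 148 150 152 151 153 154 154 155 159]
146 [155 155 156 157 156 153 153 152 152 151 152 152] [151 155 156 157 156 153 155 152 151 153 153 154]
147 [164 160 161 159 157 156 152 150 153 153 151 149] [166 162 161 157 154 155 152 152 153 154 150 146]
148 [161 151 159 163 159 155 138 129 143 155 155 153] [160 150 154 158 155 150 140 138 152 157 158 149]
149 [145 126 158 177 177 166 124  90 117 151 160 159] [148 130 150 170 170 162 129 104 129 156 161 160]
150 [126 103 153 183 188 176 121  59  88 141 163 164] [126 108 151 181 186 179 121  70  98 150 162 165]
151 [117  79 114 144 150 140  91  42  78 140 162 165] [118  85 122 148 157 145  99  46  78 139 162 164]
169 [108 107  95  60  21  11   9   7  10  10  36  69] [108 108  79  42  17  10  13   6   5  11  43  85]
170 [105 107  99  65  28  10   9   7   8  13  28  51] [107 105  86  50  20  14   5   9  10  13  34  66]
171 [105 
[... 961 characters left out ...]
48 149 149 149 154 148  69]
 [ 90 114 134 148 147 150 151 148 152 148  70]
 [ 79 102 125 144 151 152 148 146  68  71  69]
 [ 68  90 110 129 147 148  81  68  70  69  68]]
[[  66   69   72   70   68   71  147  145   70   72   68]
 [  78   67   73   67  139  150  148  152   73   68   74]
 [  75  142  146  149  152  150  151  144  147   64   70]
 [  90  140  147  151  150  150  150  154  149   70   71]
 [ 104  126  146  150  151  149  151  148 1658  148   70]
 [  93  119  147  154  149  149  152  150  147  142   69]
 [  92  110  138  145  147  154  162  148  146  145   65]
 [  74  108  120  143  152  149  152  124   62   63   73]
 [  74   94  113  138  146   92   66   69   68   75   76]]
56.9833
```

View pics/z6.png

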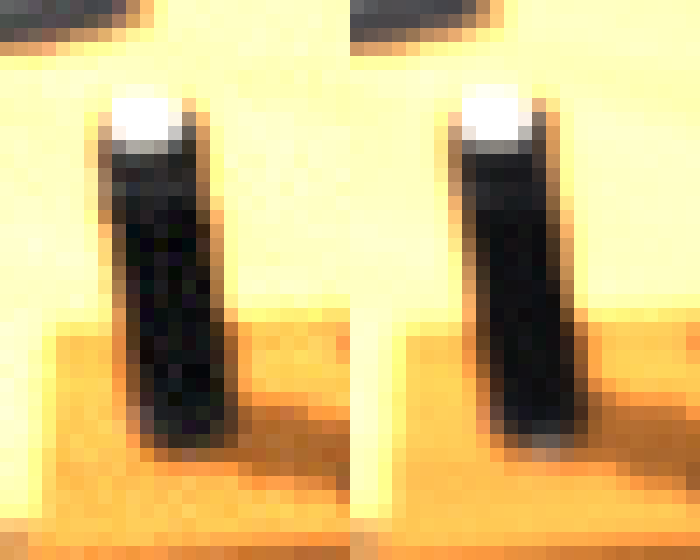

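```bash
python3 - <<'E'
from station import *;from geo import *
grip(0.0)
move_pose([.5577,-.2425,.20],ori())
s=read_state();print(s["t"],s["eef_pos"],s["width"])
servo_line([.5577,-.2425,.158],v=.08,f_stop=8)
print(servo_line([.5577,-.2425,.1475],v=.012,f_stop=4));s=read_state();print(s["t"],s["eef_pos"],s["ft_force"])
m,_=favg(12);print(m.round(4))
E
```

```text
59.775 [ 0.55747483 -0.24332862  0.20048045] 0.0004657313296801526
True
61.1 [ 0.55785045 -0.24253094  0.15023327] [-0.88924928 -0.17253023  6.94042596]
[-5.3180e-01  3.2170e-01  5.7753e+00  7.1200e-02 -3.9900e-02  2.7000e-03
  5.5780e-01 -2.4250e-01  1.5020e-01]
```

```bash
python3 - <<'E'
from station import *
from vis import *
servo_line([.5577,-.2425,.25],v=.1)
A=np.mean([grab_frame("scene")[0] for i in range(4)],0)[...,::-1]
B=cv2.imread("pics/scene0.png").astype(float)
s=read_state();print(s["t"],s["ft_force"])
a=[cv2.resize(np.clip(i[142:182,186:211]*2,0,255).astype(np.uint8),None,fx=14,fy=14,interpolation=cv2.INTER_NEAREST) for i in(B,A)]
cv2.imwrite("pics/z7.png",np.hstack(a))
print(A[172:175,196:202].astype(int).tolist())
E
```

```text
62.55 [ 0.50379651 -0.46198353  0.08843854]
[[[33, 47, 70], [20, 23, 30], [20, 18, 19], [21, 21, 20], [21, 22, 21], [15, 19, 23]], [[33, 66, 110], [24, 43, 69], [30, 40, 53], [39, 44, 53], [39, 43, 50], [30, 38, 53]], [[37, 87, 144], [33, 71, 115], [38, 67, 103], [47, 70, 101], [46, 64, 90], [36, 58, 88]]]
```

View pics/z7.png

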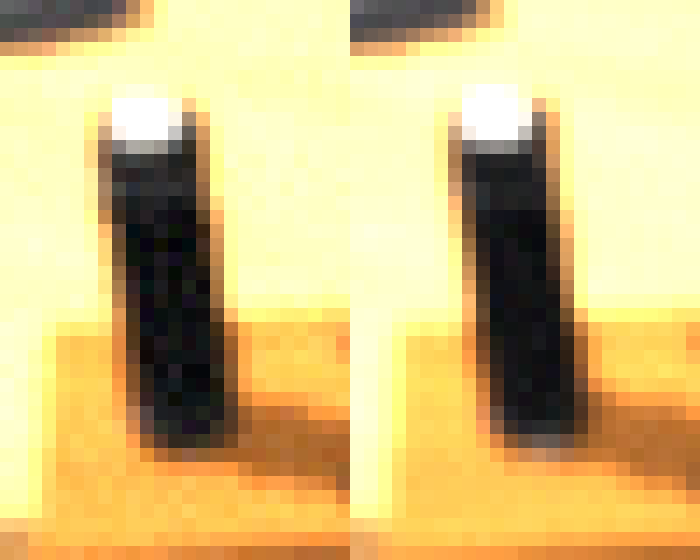

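```bash
python3 -c "
from station import *
finish_job();print(read_state()['t'])"
```

```text
the job is handed in; nothing more can be done
the job is handed in; nothing more can be done
```

The tool has gone round the hole's edge and is back in its hole in the block. I handed the job in at about 62.6 s of the 72 s allowed; no verdict is reported.

- **Deburring:** The blade touched the edge at the T-bar side and went clockwise to about 388°. The averaged radial force, read between 1.5 mm steps, was 4.0 N on average, with a low of 1.9 N and a high of 4.9 N. I could not read the force during the steps themselves, so it is only known at those points. The low reading came within the first three steps; I did not look at exactly where.
- **Return:** The tool met the block at the same gripper height at which it was picked up (76.45 mm against 76.49 mm). After letting go, I pressed lightly on the handle's top with the shut fingers at about 6 N. It stood at 150.2 mm, where 150 mm is fully home.
- **Other objects:** In the pictures taken after release, the screwdriver, the punch and the other things look unmoved. The gripper finished 100 mm above the handle, touching nothing.
- **One check that disagreed:** The scene camera shows the handle's foot about 0.3 pixel (roughly 1 mm) from where it was, with a faint grey trace at its edge. This remained after the press. I took it as a small sideways shift or tilt, because the height checks say the tool is home.

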